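# Index the rotary table on by one hole

### The arm

A 6-joint arm with a two-finger parallel gripper is mounted at the origin on the work surface. World frame = base frame: x ahead of the robot, y to its left, z up, the work surface at z = 0. Lengths are in m, angles in degrees, forces in N, time in s.
With the tool pointing down it reaches from about 0.35 to 0.875 m from the base axis. Payload 4.2 kg.
Tool frame: the origin (TCP) lies midway between the tips of the shut fingers; the grasp point (between the pads) lies 19 mm behind it; z points along the fingers, y is the line along which they close (so a half turn about z gives the same grasp; the last joint's range is limited). The gripper opens to 87 mm and grips with 3 to 60 N. Pads are 19 mm wide; open, the fingers measure 117 mm over their backs; the gripper's body (75 mm by 190 mm) begins 51 mm behind the grasp point.
Start: joints at [80.42, 22.042, 0.453, 0, -68.411, -14.817], TCP at [0.258, 0.569, 0.223] pointing down, gripper open.
Joint ranges: [-179.83, 179.83], [-69.29, 118.12], [-61.27, 80.66], [-181.25, 117.63], [-171.15, -9.14], [-177.46, 177.46]. Speed limits (degrees/s): [159.86, 159.86, 180, 180, 180, 180].

### API

Orientations are given as a 3x3 rotation matrix whose columns are the frame's x, y, z axes.
In Python, from station import sense, capture, finish_job, silhouettes, landmark_of gives the robot as it stands.
- The arm moves only by the tool step_arm, never from a script. Its arguments are lists of equal length, an entry for each row: "linear": the shift along the tool's x, y, z in mm, a list of three; "delta_rot": the turn, a rotation vector about the tool's x, y, z in rad, a list of three; "grip": the finger opening in mm, from 0 to 87. A call has 1 to 10 rows; each row shifts and turns the commanded pose from where the row before left it, along the tool's axes as they then stand; what a row does not reach is not made up. A row lasts 1/8 s, in which the tool goes at most 62.5 mm and 10.7 degrees, less where a joint would pass 70% of its speed; a pose out of reach is approached as far as the arm can. A call with a gripper value outside its range is refused whole. The fingers move at their own pace and stop on an object; the grip force is fixed at half the most. Time passes only in rows, so rows that do not move let the fingers close. It gives the time, the measured TCP pose, the force, the opening and the grip force at its end, in the units of the state.
- sense(): the state, without advancing time (a new reading comes with each control period).
- capture(name): name is "scene" or "side" or "wrist"; returns a dict with "img" (400x640x3 uint8, red, green, blue), "fx", "fy", "cx", "cy" (pixels), "world_to_cam" (4x4, takes a point from world to camera coordinates); the wrist camera has in their place "mount" (4x4, takes a point from camera to tool coordinates, whose origin is the TCP and whose axes are the flange's). Camera axes: x right, y up, looking along -z (the intrinsics and any distortion apply to the point x, -y, -z); pixel columns grow to the right and rows downward; lengths in m; the calibration is good to about 2 mm. A picture is of the moment at which its call begins: read the wrist's pose just before it. There is no depth.
- finish_job(): hands the job in; it is judged then, once.
Trained networks look in the newest picture that a camera, given by its name, has taken for a name from the list of things; names that differ only in an ending like _2 or _b are one class to them, and where a whole thing is asked for, a point or a joint stands for the part that bears it (a point fixed in the world has none). Each returns a list of dicts, best first, with "score" (0 to 1); they miss things now and then, are a little off and sometimes report something else, mostly with a low value. They report only what shows in the picture. A call takes as long as a camera call.
- silhouettes(camera, label): "mask" (400x640 bool, what is visible of it) and "point" ([column, row] in pixels, amid what is visible of it).
- landmark_of(camera, label): "point" ([column, row] in pixels: a listed point, or the origin of a listed thing).
The state is a dict: "time_s": time; "joints": joint angles; "joint_velocities": joint speeds; "effort": joint torques, N m; "tcp_pos": TCP position; "ee_rot": TCP orientation; "wrist_force": force on the tool from outside, world axes, zero at the start; "moment": the same for the moment, N m; "gripper_width": opening from 0.0 (shut) to 1.0 (fully open); "gripper_force": force on a finger pad.
Only numpy, scipy, OpenCV 4.12 (cv2) and the standard library are available. Lean on these libraries where they do the work, as an engineer would, in place of code of your own. Each camera call takes 0.05 s, during which the arm holds its last target. There are 200 camera calls.

### The job

With the closed fingertips, press in the red plunger of the rotary indexing table and, with it held in, turn the table anticlockwise (seen from above) to the next hole, then let the plunger spring back up so that its brass pin locks in that hole. Nothing is to be picked up: leave the jar, the tub, the wooden block and the screwdriver standing or lying where they are.

Things in the scene. Friction and masses are not known exactly. Their poses are not given: they have to be found in the camera images.
- dial_axis (a point): Rotary indexing table: green base, 284 mm across, fixed to the bench; steel ring, 268 mm across, top 45 mm high, with six black 15 mm holes 118 mm from the axis, 60 degrees apart; inside it a turning aluminium plate, 200 mm across, top 47 mm high (all heights above the bench). Point: on the vertical turning axis at the plate's top. Five wooden blanks (70 mm high) and a centre knob turn with it.
- plunger_top (a point): Centre of the top face of the red plunger button, round, 46 mm across, riding on the turning plate 60 mm from the axis. Its top is 70 mm above the bench when up, 54 mm when fully in; it moves straight down. It stands inside the blue guard. A fingertip in the guard presses the button; pushing sideways on a cheek of the guard meanwhile turns the plate.
- guard_rim (a point): Blue U-shaped thumb guard, fixed to the turning plate: this point is above the button's centre at rim height, 92 mm above the bench. Two upright cheeks, 6 mm thick, inner faces 30 mm from the point either side along the turning direction; a back wall of the same height, inner face 30 mm from it towards the axis. Open outwards and above. Its x axis points outwards from the turning axis.
- pin_top (a point): Top of the brass locking pin, 12 mm thick, one piece with the button, 118 mm from the axis on the same radius. Up, it stands through a ring hole, 5 mm proud of the ring (50 mm above the bench), and locks the plate. Pressed in by over 12.5 mm it is clear below the ring. Let go between holes it slides along under the ring and springs up by itself when the plate is pushed on to a hole.
- plunger (a joint): How far the plunger is pressed in, m: 0 = up (pin in a hole), 0.016 = fully in, about 0.012 when let go between two holes (pin under the ring). Spring: about 2 N at first to 7 N fully in. The plate turns freely beyond 0.0125.
- dial (a joint): Angle of the turning plate, rad: 0 at the start (pin in the first hole), growing anticlockwise seen from above; the next hole that way is at 1.047 (60 degrees). Turning takes some 2 to 4 N at the guard; the plate stays where it is left.
- jar_mid (a point): Centre of a loose amber glass jar with a green cap, 64 mm across, 95 mm high, upright. Leave alone.
- tub_mid (a point): Centre of a loose white plastic tub, 84 mm across, 80 mm high, upright. Leave alone.
- block_mid (a point): Centre of a loose wooden block, 40 x 90 x 30 mm (long in its y), lying flat. Leave alone.
- driver_grip (a point): Handle of a loose screwdriver lying on the bench, about 200 mm long along its x. Leave alone.

How it is judged:
By the outcome, as a careful person would: the job done as asked, in the order asked, and still so for the second after the job is handed in, with the robot touching nothing.
It also fails if it takes over 42 s, if anything falls off the work surface, if the arm or the gripper's body presses on something with over 40 N, if the wrist force passes 120 N, or if a joint passes its speed limit or range.

## Working session

There is one attempt and no reset: what is moved stays moved. The work goes in short steps, Python scripts to look and compute and a tool call to move; the robot and the scene stay as the last step left them, time stands still between calls to the robot, and variables do not carry over. Pictures are saved under pics/ and viewed, at most 10 in all, crops included, and the job is handed in when it is done.

Besides the shell and the picture viewer there is one more tool, called after "Call:" as a command line: name --argument value ..., lists and objects as JSON in quotes. step_arm: Moves the arm, as the interface text tells. Its arguments: {"type":"object","properties":{"linear":{"type":"array"},"delta_rot":{"type":"array"},"grip":{"type":"array"}},"required":["linear","delta_rot","grip"]}

```bash
mkdir -p pics; cat > h.py <<'E'
import numpy as np, cv2
from station import *
def cam(n):
    s=sense(); c=capture(n)
    if 'world_to_cam' in c: W=np.array(c['world_to_cam'])
    else:
        T=np.eye(4);T[:3,:3]=s['ee_rot'];T[:3,3]=s['tcp_pos']; W=np.linalg.inv(T@np.array(c['mount']))
    c['W']=W; return c
def ray(c,p):
    W=c['W']; d=np.array([(p[0]-c['cx'])/c['fx'],-(p[1]-c['cy'])/c['fy'],-1]); R=W[:3,:3]
    return -R.T@W[:3,3], R.T@d
def atz(c,p,z):
    o,d=ray(c,p); return o+d*(z-o[2])/d[2]
def proj(c,P):
    q=c['W']@np.append(P,1); return c['cx']+c['fx']*q[0]/-q[2], c['cy']+c['fy']*q[1]/q[2]
def save(c,n): cv2.imwrite('pics/'+n,c['img'][:,:,::-1])
Z=dict(dial_axis=.047,plunger_top=.07,guard_rim=.092,pin_top=.05,jar_mid=.0475,tub_mid=.04,block_mid=.015,driver_grip=.012)
E
python3 - <<'E'
from h import *
print(sense())
for n in ['scene','side','wrist']:
    c=cam(n); save(c,n+'0.png'); print(n,[k for k in c],c['fx'],c.get('distortion'))
    for k in Z:
        for r in landmark_of(n,k)[:2]: print(k,round(r['score'],2),np.round(r['point']),np.round(atz(c,r['point'],Z[k]),4))
cs=[cv2.imread(f'pics/{n}0.png') for n in ['scene','side']]
E
```

```text
{'time_s': 0.0, 'joints': array([ 8.04205370e+01,  2.20914237e+01,  3.77787351e-01, -2.97700946e-02,
       -6.84107754e+01, -1.48179360e+01]), 'joint_velocities': array([ 0.02737335, -0.00161579, -0.0491789 , -0.00477802, -0.01332024,
        0.10142711]), 'effort': array([-1.89808045e-03, -3.90664530e+01,  1.87399650e+01,  4.21998248e+00,
        1.09520636e-02, -2.02304846e-04]), 'tcp_pos': array([0.25787823, 0.56863994, 0.221437  ]), 'ee_rot': array([[ 9.10623247e-01, -4.13236737e-01, -8.37743356e-04],
       [-4.13237576e-01, -9.10620920e-01, -2.06066793e-03],
       [ 8.86770668e-05,  2.22267916e-03, -9.99997526e-01]]), 'wrist_force': array([0.12788852, 0.17101265, 0.42685658]), 'moment': array([-0.02174551, -0.02413721, -0.00118498]), 'gripper_force': 0.0, 'gripper_width': 0.9994609517817331}
scene ['img', 'fx', 'fy', 'cx', 'cy', 'world_to_cam', 'W'] 433.28424098647906 None
guard_rim 0.62 [344. 193.] [0.5944 0.0707 0.092 ]
pin_top 0.22 [438. 186.] [0.4575 0.337  0.05  ]
jar_mid 0.74 [439. 185.] [0.4479 0.3396 0.0475]
tub_mid 0.97 [220. 162.] [ 0.4621 -0.3668  0.04  ]
driver_grip 0.7 [194. 212.] [ 0.6806 -0.3644  0.012 ]
side ['img', 'fx', 'fy', 'cx', 'cy', 'world_to_cam', 'W'] 430.96094102323235 None
dial_axis 0.72 [279. 216.] [0.5317 0.0455 0.047 ]
plunger_top 0.46 [289. 198.] [0.5839 0.068  0.07  ]
guard_rim 0.76 [285. 195.] [0.5673 0.0622 0.092 ]
pin_top 0.69 [207. 180.] [0.4479 0.3166 0.05  ]
pin_top 0.49 [300. 190.] [0.6478 0.103  0.05  ]
jar_mid 0.9 [208. 182.] [0.4467 0.3082 0.0475]
tub_mid 0.96 [359. 330.] [ 0.4656 -0.3651  0.04  ]
block_mid 0.95 [365. 198.] [ 0.8099 -0.0148  0.015 ]
driver_grip 0.84 [426. 288.] [ 0.6926 -0.3648  0.012 ]
wrist ['img', 'fx', 'fy', 'cx', 'cy', 'mount', 'W'] 285.68657140002654 None
```

View pics/scene0.png

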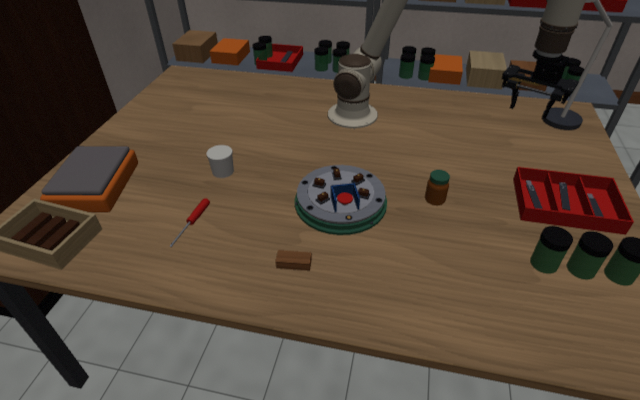

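View pics/side0.png

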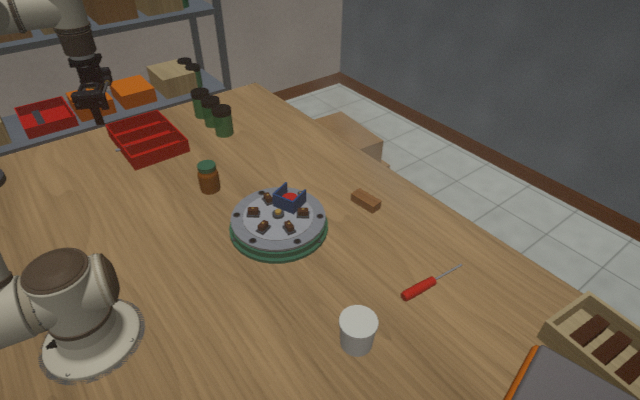

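The scene picture shows the dial at about (341,197), with the red button at (345,199), the pin at (349,217) and the jar at (437,188). The side picture agrees: dial (279,216), button (289,198). I'll square the tool to the world axes and move in above the dial for a wrist view.

Call:
step_arm --linear '[[0, 0, 0], [0, 0, 0], [0, 0, 0], [0, 0, 0]]' --delta_rot '[[0, 0, -0.142], [0, 0, -0.142], [0, 0, -0.142], [0, 0, 0]]' --grip '[0, 0, 0, 0]'

```text
time_s: 1.85
tcp_pos: [0.2581, 0.5692, 0.2226]
ee_rot: [[1.0, -0.001, -0.0], [-0.001, -1.0, -0.0], [-0.0, 0.0, -1.0]]
wrist_force: [0.1, -0.2, 0.0]
gripper_width: 0.631
gripper_force: 0.0
```

Call:
step_arm --linear '[[24, 50, -3], [24, 50, -3], [24, 50, -3], [24, 50, -3], [24, 50, -3], [24, 50, -3], [24, 50, -3], [24, 50, -3], [24, 50, -3], [24, 50, -3]]' --delta_rot '[[0, 0, 0], [0, 0, 0], [0, 0, 0], [0, 0, 0], [0, 0, 0], [0, 0, 0], [0, 0, 0], [0, 0, 0], [0, 0, 0], [0, 0, 0]]' --grip '[0, 0, 0, 0, 0, 0, 0, 0, 0, 0]'

```text
time_s: 3.1
tcp_pos: [0.4988, 0.0675, 0.253]
ee_rot: [[1.0, -0.002, 0.001], [-0.002, -1.0, 0.0], [0.001, -0.0, -1.0]]
wrist_force: [0.4, 1.7, -0.8]
gripper_width: 0.002
gripper_force: 0.0
```

```bash
python3 - <<'E'
from h import *
s=sense();print(s['time_s'],s['tcp_pos'],s['ee_rot'].round(3),s['gripper_width'],s['wrist_force'])
for n in ['wrist','scene','side']:
    c=cam(n); save(c,n+'1.png')
    if n=='wrist': print(np.array(c['mount']).round(3))
    for k in ['dial_axis','plunger_top','guard_rim','pin_top']:
        for r in landmark_of(n,k)[:2]: print(n,k,round(r['score'],2),np.round(r['point']),np.round(atz(c,r['point'],Z[k]),4))
E
```

```text
3.1 [0.49883224 0.06753284 0.25303136] [[ 1.    -0.002  0.001]
 [-0.002 -1.     0.   ]
 [ 0.001 -0.    -1.   ]] 0.002257254515178906 [ 0.38444545  1.72633847 -0.75340155]
[[ 0.     0.969  0.247  0.067]
 [ 1.    -0.    -0.     0.001]
 [-0.     0.247 -0.969 -0.163]
 [ 0.     0.     0.     1.   ]]
wrist dial_axis 0.88 [333. 154.] [0.5293 0.0489 0.047 ]
wrist plunger_top 0.58 [310. 105.] [0.5881 0.0767 0.07  ]
wrist plunger_top 0.21 [333. 152.] [0.5339 0.049  0.07  ]
wrist guard_rim 0.96 [310. 103.] [0.5886 0.0762 0.092 ]
wrist pin_top 0.68 [297.  58.] [0.6419 0.0922 0.05  ]
scene plunger_top 0.64 [345. 196.] [0.5843 0.0723 0.07  ]
scene plunger_top 0.49 [194. 213.] [ 0.7398 -0.3227  0.07  ]
scene guard_rim 0.75 [346. 190.] [0.5825 0.0758 0.092 ]
scene pin_top 0.43 [347. 217.] [0.6483 0.0921 0.05  ]
side dial_axis 0.91 [279. 213.] [0.5374 0.0535 0.047 ]
side plunger_top 0.65 [289. 196.] [0.589  0.0744 0.07  ]
side guard_rim 0.88 [285. 194.] [0.5715 0.0698 0.092 ]
side pin_top 0.57 [302. 190.] [0.6498 0.0965 0.05  ]
```

View pics/wrist1.png

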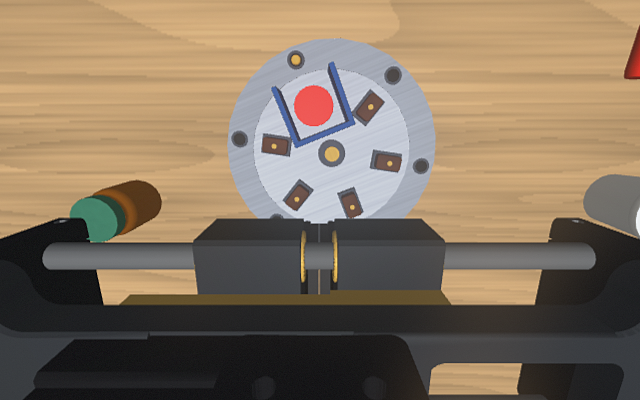

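The wrist picture shows the dial from above. The red button is at (313,106), the brass pin at (296,60), and black holes are at (239,139), (393,75) and (421,166). I'll fit the axis from the holes.

```bash
python3 - <<'E'
from h import *
from scipy.optimize import least_squares
c=cam('wrist'); im=c['img'].astype(int)
m=(im[...,0]>150)&(im[...,1]<120)&(im[...,2]<120); m[:, 600:]=0
ys,xs=np.nonzero(m[:200]); p=atz(c,(xs.mean(),ys.mean()),.07); print('btn',(xs.mean(),ys.mean()),p)
H=[atz(c,q,z)[:2] for q,z in [((296,60),.05),((393,75),.045),((421,166),.045),((239,139),.045)]]
k=np.radians([0,-60,-120,60])
f=lambda v:np.concatenate([v[:2]+.118*np.array([np.cos(v[2]+a),np.sin(v[2]+a)])-h for a,h in zip(k,H)])
r=least_squares(f,[.53,.05,.4]); print(r.x,np.degrees(r.x[2]),(r.fun*1000).round(1))
v=r.x
for d in range(0,70,10):
    a=v[2]+np.radians(d); print(d,(1000*(v[:2]+.06*np.array([np.cos(a),np.sin(a)]))).round(1))
E
```

```text
btn (np.float64(314.8352), np.float64(104.672)) [0.58707292 0.07335396 0.07      ]
[0.5296484  0.05254281 0.3788917 ] 21.70889508505038 [ 0.8  0.5 -0.7  0.2  0.   0.2 -0.2 -1. ]
0 [585.4  74.7]
10 [580.7  84.1]
20 [574.4  92.5]
30 [566.8  99.6]
40 [558.1 105.4]
50 [548.5 109.5]
60 [538.3 111.9]
```

Call:
step_arm --linear '[[43, -3, 0], [44, -3, 0], [0, 0, 0], [0, 0, 0], [0, 0, 0], [0, 0, 50], [0, 0, 50], [0, 0, 40], [0, 0, 0], [0, 0, 0]]' --delta_rot '[[0, 0, 0], [0, 0, 0], [0, 0, -0.126], [0, 0, -0.126], [0, 0, -0.126], [0, 0, 0], [0, 0, 0], [0, 0, 0], [0, 0, 0], [0, 0, 0]]' --grip '[0, 0, 0, 0, 0, 0, 0, 0, 0, 0]'

```text
time_s: 5.15
tcp_pos: [0.5866, 0.0756, 0.1143]
ee_rot: [[0.929, 0.37, 0.003], [0.37, -0.929, 0.0], [0.003, 0.001, -1.0]]
wrist_force: [0.2, -0.0, 0.5]
gripper_width: 0.003
gripper_force: 0.0
```

```bash
python3 - <<'E'
from h import *
s=sense();print(s['time_s'],s['tcp_pos'],s['ee_rot'].round(3),s['wrist_force'])
c=cam('wrist');im=cv2.resize(c['img'][:,160:480],None,fx=1.2,fy=1.2)
b=cam('side')['img'][150:270,210:350]; b=cv2.resize(b,None,fx=3,fy=3)
im=np.hstack([im[:360],b]); cv2.imwrite('pics/n2.png',im[:,:,::-1]); print(im.shape)
E
```

```text
5.15 [0.58663862 0.07558004 0.11427325] [[ 0.929  0.37   0.003]
 [ 0.37  -0.929  0.   ]
 [ 0.003  0.001 -1.   ]] [ 0.18397181 -0.0407528   0.54266189]
(360, 804, 3)
```

View pics/n2.png

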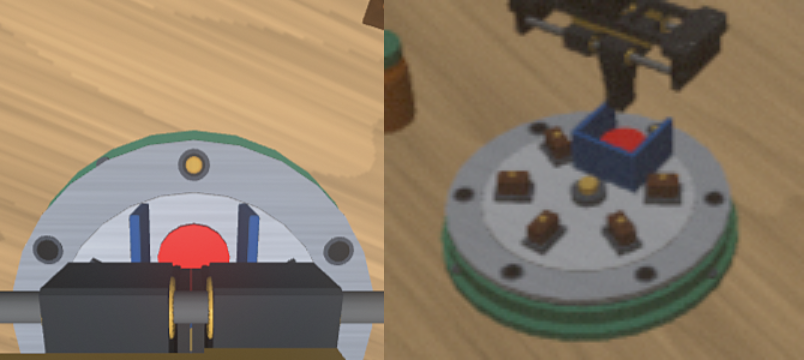

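The left half (wrist view) shows the tool lined up on the radius: pin at (194,165), cheeks at columns 140 and 247, fingers midway at 191. Pressing straight down from here.

Call:
step_arm --linear '[[0, 0, 20], [0, 0, 15], [0, 0, 10], [0, 0, 8], [0, 0, 5], [0, 0, 0]]' --delta_rot '[[0, 0, 0], [0, 0, 0], [0, 0, 0], [0, 0, 0], [0, 0, 0], [0, 0, 0]]' --grip '[0, 0, 0, 0, 0, 0]'

```text
time_s: 6.0
tcp_pos: [0.5854, 0.0753, 0.0552]
ee_rot: [[0.929, 0.37, 0.0], [0.37, -0.929, -0.0], [0.0, 0.0, -1.0]]
wrist_force: [-2.9, 1.2, 7.0]
gripper_width: 0.001
gripper_force: 3.2
```

Call:
step_arm --linear '[[0, -3, 0.3], [0, -3, 0], [0, -3, 0], [0, -3, 0], [0, -2, 0], [0, 0, 0]]' --delta_rot '[[0, 0, 0], [0, 0, 0], [0, 0, 0], [0, 0, 0], [0, 0, 0], [0, 0, 0]]' --grip '[0, 0, 0, 0, 0, 0]'

```text
time_s: 6.75
tcp_pos: [0.5804, 0.0876, 0.0554]
ee_rot: [[0.929, 0.37, 0.001], [0.37, -0.929, -0.001], [0.0, 0.001, -1.0]]
wrist_force: [-1.5, -2.1, 6.4]
gripper_width: 0.006
gripper_force: 3.1
```

Call:
step_arm --linear '[[-0.8, -3, 0], [-0.8, -3, 0], [-0.8, -3, 0], [-0.8, -3, 0], [-0.8, -3, 0], [-0.8, -3, 0]]' --delta_rot '[[0, 0, -0.05], [0, 0, -0.05], [0, 0, -0.05], [0, 0, -0.05], [0, 0, -0.05], [0, 0, -0.05]]' --grip '[0, 0, 0, 0, 0, 0]'

```text
time_s: 7.5
tcp_pos: [0.5679, 0.1006, 0.0555]
ee_rot: [[0.777, 0.629, 0.001], [0.629, -0.777, -0.001], [0.0, 0.002, -1.0]]
wrist_force: [-0.6, -4.6, 6.9]
gripper_width: 0.006
gripper_force: 3.1
```

```bash
cat > ang.py <<'E'
from h import *
import sys
s=sense(); c=cam('wrist')
A=np.array([.5296,.0525]); p=s['tcp_pos'][:2]-A; yaw=np.degrees(np.arctan2(s['ee_rot'][1,0],s['ee_rot'][0,0]))
print('t',s['time_s'],'tcp',s['tcp_pos'].round(4),'rad',np.hypot(*p).round(4),'ang',np.degrees(np.arctan2(p[1],p[0])).round(1),'yaw',yaw.round(1),'F',s['wrist_force'].round(1))
cv2.imwrite('pics/%s.png'%sys.argv[1],np.vstack([c['img'][:,:,::-1]]))
for n in ['wrist','side','scene']:
    if n!='wrist': c=cam(n)
    for k in ['guard_rim','plunger_top','pin_top']:
        for r in landmark_of(n,k)[:1]:
            q=atz(c,r['point'],Z[k])[:2]-A; print(n,k,round(r['score'],2),'rad',np.hypot(*q).round(3),'dial',(np.degrees(np.arctan2(q[1],q[0]))-21.7).round(1))
E
python3 ang.py a1
```

```text
t 7.5 tcp [0.5679 0.1006 0.0555] rad 0.0615 ang 51.5 yaw 39.0 F [-0.6 -4.6  6.9]
side guard_rim 0.77 rad 0.056 dial 33.9
scene guard_rim 0.97 rad 0.06 dial 28.6
scene plunger_top 0.36 rad 0.073 dial 21.4
scene pin_top 0.4 rad 0.134 dial 16.7
```

View pics/a1.png

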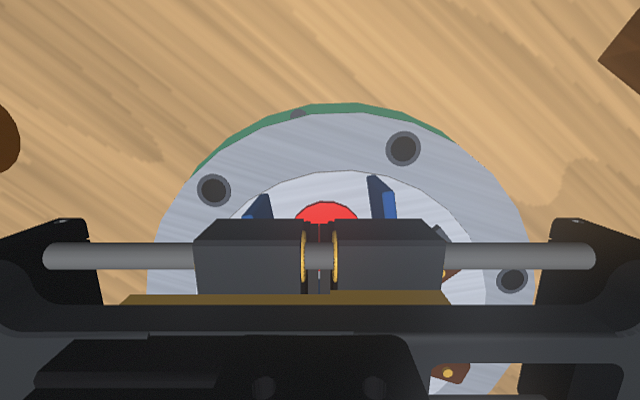

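The wrist picture shows the plate has left the first hole, now dark at (403,148), and the next hole is at (213,190). Fingers and button are moving together, with the dial at about 28°. Carrying on the same way.

Call:
step_arm --linear '[[-0.8, -3, 0.3], [-0.8, -3, 0], [-0.8, -3, 0], [-0.8, -3, 0], [-0.8, -3, 0], [-0.8, -3, 0], [-0.8, -3, 0], [-0.8, -3, 0], [0, 0, 0]]' --delta_rot '[[0, 0, -0.06], [0, 0, -0.06], [0, 0, -0.06], [0, 0, -0.06], [0, 0, -0.06], [0, 0, -0.06], [0, 0, -0.06], [0, 0, -0.06], [0, 0, 0]]' --grip '[0, 0, 0, 0, 0, 0, 0, 0, 0]'

```text
time_s: 9.22
tcp_pos: [0.5473, 0.1127, 0.0559]
ee_rot: [[0.399, 0.917, 0.006], [0.917, -0.399, 0.002], [0.004, 0.005, -1.0]]
wrist_force: [0.5, -0.5, 5.9]
gripper_width: 0.005
gripper_force: 3.1
```

```bash
python3 ang.py a2
```

```text
t 9.225 tcp [0.5473 0.1127 0.0559] rad 0.0627 ang 73.6 yaw 66.5 F [ 0.5 -0.5  5.9]
side guard_rim 0.69 rad 0.066 dial 49.7
scene guard_rim 0.63 rad 0.068 dial 41.4
scene pin_top 0.65 rad 0.299 dial 84.3
```

View pics/a2.png

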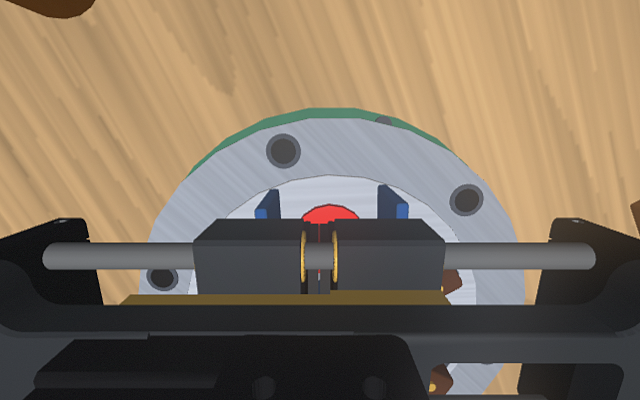

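The picture shows the button at about (331,212), still roughly under the fingers, and the target hole at (283,151). I'll compute the dial angle from the red column.

```bash
cat > dial.py <<'E'
from h import *
def dial():
    s=sense(); c=cam('wrist'); im=c['img'].astype(int)
    m=(im[...,0]>150)&(im[...,1]<120)&(im[...,2]<120); m[218:]=0; m[:,:240]=0; m[:,420:]=0
    ys,xs=np.nonzero(m); col=(xs.min()+xs.max())/2; row=ys.min()
    A=np.array([.5296,.0525]); z=min(s['tcp_pos'][2],.07)
    best=[]
    for d in np.arange(0,75,.1):
        a=np.radians(21.7+d); b=A+.06*np.array([np.cos(a),np.sin(a)])
        t=np.linspace(0,2*np.pi,73); P=np.array([proj(c,[b[0]+.023*np.cos(u),b[1]+.023*np.sin(u),z]) for u in t])
        P=P[P[:,1]<218]
        if len(P)>3: best.append((abs((P[:,0].min()+P[:,0].max())/2-col),d,P[:,1].min()))
    b=min(best); A2=s['tcp_pos'][:2]-A
    print('t',s['time_s'],'tcp',s['tcp_pos'].round(4),'F',s['wrist_force'].round(1),'dial',b[1].round(1),'rowcheck',row,round(b[2]),'finger ang',np.degrees(np.arctan2(A2[1],A2[0])).round(1))
    return c
if __name__=='__main__': dial()
E
python3 dial.py
```

```text
t 9.825 tcp [0.5474 0.1127 0.0558] F [ 0.1 -0.1  6. ] dial 45.6 rowcheck 206 204 finger ang 73.6
```

Call:
step_arm --linear '[[-0.6, -3, 0.7], [-0.6, -3, 0], [-0.6, -3, 0], [-0.6, -3, 0], [0, 0, 0]]' --delta_rot '[[0, 0, -0.05], [0, 0, -0.05], [0, 0, -0.05], [0, 0, -0.05], [0, 0, 0]]' --grip '[0, 0, 0, 0, 0]'

```text
time_s: 10.5
tcp_pos: [0.5356, 0.1147, 0.0553]
ee_rot: [[0.209, 0.978, 0.007], [0.978, -0.209, 0.002], [0.004, 0.006, -1.0]]
wrist_force: [1.4, 1.3, 6.2]
gripper_width: 0.004
gripper_force: 3.2
```

```bash
python3 dial.py
```

```text
t 10.5 tcp [0.5356 0.1147 0.0553] F [1.4 1.3 6.2] dial 56.1 rowcheck 206 203 finger ang 84.5
```

Call:
step_arm --linear '[[-0.2, -1.7, 0], [-0.2, -1.7, 0], [0, 0, 0]]' --delta_rot '[[0, 0, -0.03], [0, 0, -0.03], [0, 0, 0]]' --grip '[0, 0, 0]'

```text
time_s: 10.92
tcp_pos: [0.5322, 0.1149, 0.0553]
ee_rot: [[0.15, 0.989, 0.007], [0.989, -0.15, 0.002], [0.003, 0.006, -1.0]]
wrist_force: [1.8, 1.7, 6.5]
gripper_width: -0.0
gripper_force: 3.2
```

```bash
python3 dial.py
```

```text
t 10.925 tcp [0.5322 0.1149 0.0553] F [1.8 1.7 6.5] dial 59.1 rowcheck 206 203 finger ang 87.6
```

Call:
step_arm --linear '[[0, 0, -3], [0, 0, -3], [0, 0, 0], [0, 0, 0]]' --delta_rot '[[0, 0, 0], [0, 0, 0], [0, 0, 0], [0, 0, 0]]' --grip '[0, 0, 0, 0]'

```text
time_s: 11.48
tcp_pos: [0.5312, 0.1147, 0.0604]
ee_rot: [[0.151, 0.988, 0.005], [0.988, -0.151, 0.002], [0.003, 0.004, -1.0]]
wrist_force: [2.4, 1.3, 5.4]
gripper_width: 0.004
gripper_force: 2.4
```

```bash
python3 dial.py
```

```text
t 11.475 tcp [0.5312 0.1147 0.0604] F [2.4 1.3 5.4] dial 59.5 rowcheck 205 203 finger ang 88.5
```

At z = 60 mm, above where a pin caught under the ring would stop, the button still pushes up with 5.4 N, so the pin is entering the hole. Lifting clear.

Call:
step_arm --linear '[[0, 0, -4], [0, 0, -4], [0, 0, -6], [0, 0, -10], [0, 0, -20], [0, 0, -40], [0, 0, -50], [-50, 0, -30], [-40, 0, 0], [0, 0, 0]]' --delta_rot '[[0, 0, 0], [0, 0, 0], [0, 0, 0], [0, 0, 0], [0, 0, 0], [0, 0, 0], [0, 0, 0], [0, 0, 0], [0, 0, 0], [0, 0, 0]]' --grip '[0, 0, 0, 0, 0, 0, 0, 0, 0, 0]'

```text
time_s: 12.78
tcp_pos: [0.5141, 0.0227, 0.2237]
ee_rot: [[0.155, 0.988, -0.001], [0.988, -0.155, 0.0], [0.0, -0.001, -1.0]]
wrist_force: [1.0, -0.9, -0.6]
gripper_width: 0.005
gripper_force: 0.0
```

```bash
python3 - <<'E'
from h import *
s=sense();print(s['time_s'],s['tcp_pos'],s['wrist_force'])
c=cam('wrist'); a=c['img'][:270,120:520]
b=cv2.resize(cam('side')['img'][160:270,220:340],None,fx=2.45,fy=2.45)[:270]
im=np.hstack([a,b]); cv2.imwrite('pics/n3.png',im[:,:,::-1])
A=np.array([.5296,.0525])
for r in landmark_of('wrist','pin_top')[:1]:
    q=atz(c,r['point'],.05)[:2]-A; print(r,np.hypot(*q),np.degrees(np.arctan2(q[1],q[0]))-21.7)
E
```

```text
12.775 [0.51411568 0.02267065 0.22374916] [ 0.9578489  -0.8862776  -0.60818995]
{'point': [330.0, 42.1], 'score': 0.78} 0.11940125388575804 58.65399000400508
```

View pics/n3.png

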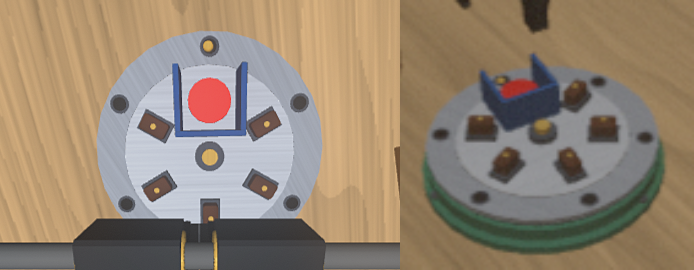

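The picture shows the brass pin in the next hole at (208,46), with the button centred in the guard and the fingers clear. One numeric check of the button height from its apparent size and the two views, then I'll hand in.

```bash
python3 - <<'E'
from h import *
c=cam('wrist'); im=c['img'].astype(int)
m=((im[...,0]>150)&(im[...,1]<120)&(im[...,2]<120)).astype(np.uint8); m[:,:240]=0;m[:,420:]=0;m[218:]=0
ys,xs=np.nonzero(m); print(xs.max()-xs.min()+1, ys.max()-ys.min()+1, m.sum())
a=np.radians(81.7);b=np.array([.5296+.06*np.cos(a),.0525+.06*np.sin(a)])
for z in (.054,.058,.07):
    t=np.linspace(0,6.283,200);P=np.array([proj(c,[b[0]+.023*np.cos(u),b[1]+.023*np.sin(u),z]) for u in t],np.float32)
    print(z,P.max(0)-P.min(0),cv2.contourArea(P),P.mean(0))
print(xs.mean(),ys.mean())
E
```

```text
43 45 1507
0.054 [41.589478 43.69938 ] 1427.2362068423536 [327.31924 102.25262]
0.058 [42.10608  44.252068] 1463.2387890164973 [327.42297 101.97984]
0.07 [43.735992 45.997322] 1579.8154003433883 [327.7504  101.11915]
328.6045122760451 102.32979429329794
```

Ambiguous in absolute terms, so I'll calibrate the same measure against the first wrist picture, where the plunger is known to be up.

```bash
python3 - <<'E'
from h import *
c=cam('wrist'); M=np.array(c['mount'])
def run(img,W,ang,tag):
    im=img.astype(int); c['W']=W
    m=((im[...,0]>150)&(im[...,1]<120)&(im[...,2]<120)); m[:,:240]=0;m[:,420:]=0;m[218:]=0
    a=np.radians(ang);b=np.array([.5296+.06*np.cos(a),.0525+.06*np.sin(a)]);t=np.linspace(0,6.283,200)
    print(tag,m.sum(),[round(float(m.sum()/cv2.contourArea(np.array([proj(c,[b[0]+.023*np.cos(u),b[1]+.023*np.sin(u),z]) for u in t],np.float32))),3) for z in (.058,.062,.066,.07)])
    g=(im[...,0]>170)&(im[...,2]<110)&(im[...,1]>110)&(im[...,1]<200)
    q=proj(c,[.5296+.118*np.cos(a),.0525+.118*np.sin(a),.05]);x,y=map(int,np.round(q))
    w=im[y-9:y+10,x-9:x+10]; print('pin px',q,'brass px',(( w[...,0]-w[...,2])>40).sum(),'max',w[...,0].max())
run(c['img'],c['W'],81.7,'now')
T=np.eye(4);T[:3,:3]=[[1,-.002,.001],[-.002,-1,0],[.001,0,-1]];T[:3,3]=[.49883,.06753,.25303]
run(cv2.imread('pics/wrist1.png')[:,:,::-1],np.linalg.inv(T@M),21.7,'start')
E
```

```text
now 1503 [1.027, 1.002, 0.976, 0.951]
pin px (np.float64(327.1227048973728), np.float64(46.11124627875796)) brass px 98 max 226
start 1242 [1.023, 1.0, 0.977, 0.954]
pin px (np.float64(293.98803394585946), np.float64(59.43825335431461)) brass px 84 max 227
```

The ratios match the start (0.951 now, 0.954 then), so the plunger is fully up.

```bash
python3 -c "
from station import finish_job; print(finish_job())"
```

```text
the job is handed in; nothing more can be done
None
```

I pressed the plunger in and turned the table 60° anticlockwise to the next hole with it held. The plunger then sprang fully back up with its pin in that hole, the arm is clear of everything, and the job is handed in.

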